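# Rock a stuck tube block out of a dry bath

## Robot

A 6-joint arm with a two-finger parallel gripper is mounted at the origin on the work surface. World frame = base frame: x ahead of the robot, y to its left, z up, the work surface at z = 0. Lengths are in m, angles in degrees, forces in N, time in s.
With the tool pointing down it reaches from about 0.375 to 0.9 m from the base axis. Payload 3.1 kg.
Tool frame: the origin (TCP) lies between the finger pads, 19 mm behind the fingertips; this is the grasp point; z points along the fingers, y is the line along which they close (so a half turn about z gives the same grasp; the last joint's range is limited). The gripper opens to 87 mm and grips with 3 to 60 N. Pads are 19 mm wide; open, the fingers measure 117 mm over their backs; the gripper's body (75 mm by 190 mm) begins 51 mm behind the grasp point.
Start: joints at [-84.998, 30.224, 82.088, -0, 67.689, -10.227], TCP at [0.164, -0.603, 0.241] pointing down, gripper open.
Joint ranges: [-176.69, 176.69], [-43.24, 126.21], [12.49, 139.97], [-82, 262], [0, 151.66], [-163.58, 163.58]. Speed limits (degrees/s): [159.86, 159.86, 180, 180, 180, 180].

## Interface

Orientations are given as [roll, pitch, yaw] about the fixed x, y, z axes, in that order (R = Rz(yaw) Ry(pitch) Rx(roll)).
In Python, from bench import manip, viewer, eoat gives the robot as it stands (manip), with the cameras (viewer) and the gripper (eoat). Calls block until the motion is done:
- manip.move_to(position, orientation): joint-space move of the TCP to a pose.
- manip.line_to(position, frame=None, max_speed=0.15, threshold=None): straight line of the TCP; frame=None keeps the orientation; max_speed is the mean speed in m/s. With threshold (N) it stops when the force on the tool has changed by that much, and returns True; else False.
- manip.set_joints(angles): joint-space move.
- eoat.ungrasp() and eoat.close(newtons=None): open the fingers fully, or close them until they stop; newtons is the grip in N (None keeps the last).
- manip.sleep(seconds).
- manip.inverse_kinematics(position, orientation): joint angles nearest the present ones, or None.
- manip.sense(): the state.
- viewer.camera(name): name is "scene" or "top" or "wrist"; returns the picture (420x560x3 uint8, blue, green, red); there is no depth.
- viewer.camera_model(name): a dict with "fx", "fy", "cx", "cy" (pixels), "R" (3x3) and "t" (3): a world point X has camera coordinates R X + t. Camera axes: x right, y down, z forward; pixel columns grow to the right and rows downward; lengths in m; the calibration is good to about 2 mm. A picture is of the moment at which its call begins: read the wrist's pose just before it. camera_model takes no time and is no camera call; for the wrist camera it gives the pose at the moment of the call.
A pose or a line that the arm cannot do raises manip.IKError and nothing moves.
- manip.hand_in(): hands the job in; it is judged then, once.
The state is a dict: "time_s": time; "joint_pos": joint angles; "joint_vel": joint speeds; "effort": joint torques, N m; "tcp_pos": TCP position; "tool_rot": TCP orientation; "force": force on the tool from outside, world axes, zero at the start; "wrist_torque": the same for the moment, N m; "finger_gap": opening from 0.0 (shut) to 1.0 (fully open); "gripper_force": force on a finger pad.
Only numpy, scipy, OpenCV 4.12 (cv2) and the standard library are available. Lean on these libraries where they do the work, as an engineer would, in place of code of your own. Each camera call takes 0.05 s, during which the arm holds its last target. There are 200 camera calls.

## Task

The aluminium tube block sits stuck in the well of the dry bath, and pulling it straight up lifts the whole bath. Take the block by its upright grip and rock it loose while it is still in the well, leaning it clearly to the left first and then to the right (as you face the control panel), and so on until it frees, without lifting, tipping or shoving the bath or disturbing the things around it. Finish still holding the block upright and still, just clear (about two centimetres) above its well: do not put it back or let go.

Things in the scene. Friction and masses are not known exactly. Their poses are not given: they have to be found in the camera images.
- bath: Dry bath: loose white bench unit, 170 (x) x 220 (y) x 75 mm high, about 2.4 kg. Origin: centre of its underside; z up; -x is the front with the grey control panel (display, keys, knob), turned to the robot; +y is its left as you face the panel. The well in its top is at x = +20 mm, y = 0, 24 mm deep (floor 51 mm above the bench). A straight pull on the block (27 to 40 N) lifts the bath.
- well (a point): Centre of the well's mouth, level with the bath's top (75 mm above the bench), axes as the bath. Left and right of the block a sprung steel plate, 20 mm tall, presses with about 28 N (friction 14 to 20 N a side) and yields outward up to 5 mm (2.5 N more per mm), so the block can lean left and right; the front and back walls are rigid, 1.5 mm clear of it.
- block: Aluminium tube block, 60 (x) x 50 (y) x 44 mm high, about 0.32 kg, two rows of small dark holes, black upright grip on top: 24 mm thick (y), 32 mm long (x), 36 mm tall, its top 80 mm above the underside. Origin: centre of the underside; axes as the bath. Starts seated: origin 51 mm, flat top 95 mm above the bench. A lean counts from 0.06 rad with the underside still 6 mm or more in the well.
- grip (a point): Point to hold on the black grip, on the block's upright axis 67 mm above its underside: with the TCP here the fingertips just clear the block's flat top. Pinch from above across the 24 mm (closing along the block's y), firmly (50 N). Leaning the block 0.12 rad to and fro about its underside while raising it some 4 mm a swing walks it out.
- bottle: Bystander: amber bottle with a white cap, 64 mm across, 140 mm tall. Origin: centre of its underside. Leave alone.
- rack: Bystander: white rack of six capped tubes, 90 x 120 x 103 mm. Origin: centre of its underside. Leave alone.
- tipbox: Bystander: orange tip box with a clear lid, 88 x 118 x 65 mm. Origin: centre of its underside. Leave alone.

How it is judged (in metres and radians):
On the way, in this order (a step that is already met when the one before it is completed fails the run):
1. the gripped block leans at least 0.06 rad to the left while still at least 6 mm deep in the well (angle between the y axis of block and the z axis of bath, either way round below 1.511 rad and y of grip in the frame of bath above 0.002 m and z of block in the frame of bath below 0.069 m and contact force between the fingers and block above 1 N), for 0.05 s.
2. then it leans at least 0.06 rad to the right while still at least 6 mm deep in the well (angle between the y axis of block and the z axis of bath, either way round below 1.511 rad and y of grip in the frame of bath below -0.002 m and z of block in the frame of bath below 0.069 m and contact force between the fingers and block above 1 N), for 0.05 s.
3. the block is lifted free of the well (z of block in the frame of well above 0.005 m), for 0.2 s.
At the end, for the whole second after the job is handed in: The fingers hold the block, still (under 30 mm/s) and upright within 0.2 rad, its underside 5 to 50 mm above the well's mouth and within 40 mm of the well's centre sideways, not touching the bath; the bath stands flat on the bench (z of block in the frame of well between 0.005 and 0.05 m and horizontal distance between block and well below 0.04 m and angle between block's own z axis and vertical below 0.2 rad and contact force between the fingers and block above 2 N and contact force between block and bath below 0.3 N and linear speed of block below 0.03 m/s and height (world z) of bath below 0.004 m and angle between bath's own z axis and vertical below 0.03 rad); the arm keeps its last pose, push and grip.
It fails at once if the bath is lifted 10 mm or more (height (world z) of bath above 0.01 m).
It fails at once if the bath is tipped by more than 0.08 rad (angle between bath's own z axis and vertical above 0.08 rad).
It fails at once if the bath is shoved by more than 40 mm (distance of bath from where it was at the start of the episode above 0.04 m).
It fails at once if a bystander (bottle, rack or tip box) is moved by more than 30 mm (distance of any of bottle, rack, tipbox from where it was at the start of the episode above 0.03 m).
It also fails if it takes over 43 s, if anything falls off the work surface, if the arm or the gripper's body presses on something with over 40 N, if the wrist force passes 120 N, or if a joint passes its speed limit or range.

## Working session

There is one attempt and no reset: what is moved stays moved. The work goes in short steps, each a Python script; the robot and the scene stay as the last script left them, time stands still between calls to the robot, and variables do not carry over. Pictures are saved under pics/ and viewed, at most 10 in all, crops included, and the job is handed in when it is done.

```bash
mkdir -p pics; python3 - <<'E'
from bench import manip, viewer, eoat
import cv2
for n in("scene","top"):
    cv2.imwrite(f"pics/{n}0.png",viewer.camera(n)); m=viewer.camera_model(n); print(n,m)
print(manip.sense())
E
```

```text
scene {'fx': 469.50973901272073, 'fy': 469.50973901272073, 'cx': 284.8052347608512, 'cy': 203.55826129335458, 'R': array([[ 0.83366751,  0.55195688, -0.01849556],
       [ 0.43156025, -0.67198863, -0.60181976],
       [-0.34460736,  0.49373563, -0.79841774]]), 't': array([-0.44329155, -0.18926   ,  1.28328432])}
top {'fx': 497.916015015744, 'fy': 497.916015015744, 'cx': 272.13774318684983, 'cy': 206.63258321332833, 'R': array([[ 0.02907807, -0.99954345, -0.00820709],
       [-0.99655946, -0.0283518 , -0.0778808 ],
       [ 0.07761255,  0.01044348, -0.9969289 ]]), 't': array([-0.02228913,  0.53328375,  1.10824031])}
{'time_s': 0.1, 'joint_pos': array([-8.49990811e+01,  3.02731015e+01,  8.21477486e+01, -5.41521563e-04,
        6.76907839e+01, -1.02262283e+01]), 'joint_vel': array([-0.10889023, -0.23043405, -0.17250009,  0.01214567,  0.09539678,
       -0.00260063]), 'effort': array([-1.58983285e-04, -4.40985882e+01, -1.77151269e+01,  6.35245023e-02,
        5.33403398e-02, -4.46572426e-05]), 'tcp_pos': array([ 0.16413649, -0.60242216,  0.24038243]), 'tool_rot': array([-1.79890050e+02, -1.93263387e-02,  1.52273347e+01]), 'force': array([-0.13344239,  0.56901585, -0.22753961]), 'wrist_torque': array([-0.00979267, -0.00584894, -0.02889954]), 'gripper_force': 0.0, 'finger_gap': 1.0018229321470853}
```

View pics/top0.png

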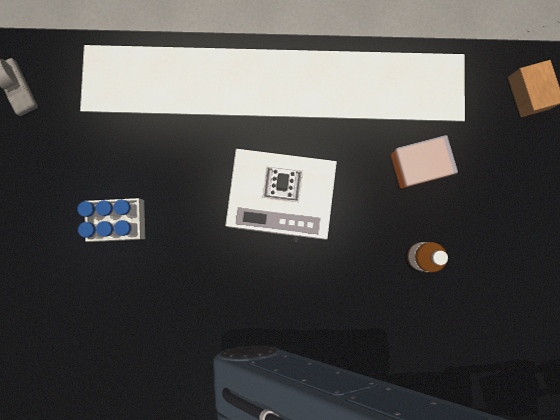

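View pics/scene0.png

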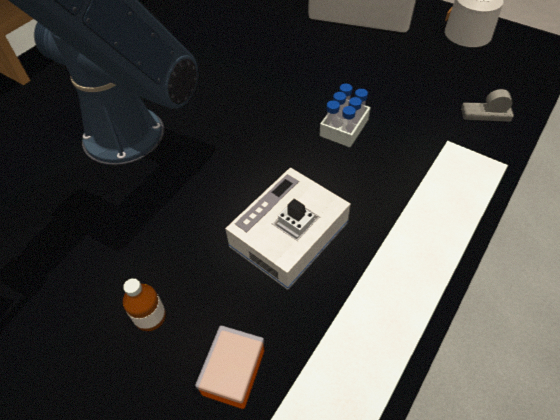

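The top view shows the bath's top corners near (236,149), (337,160), (328,239), (226,227), with the grip near (283,183). The rack (left), bottle and tip box (right) are well clear of it. Next I'll fit the bath top at z = 0.075 and take a closer wrist view.

```bash
cat > h.py <<'E'
from bench import manip, viewer, eoat
import numpy as np, cv2
def ray(m,uv,z):
    d=m["R"].T@np.array([(uv[0]-m["cx"])/m["fx"],(uv[1]-m["cy"])/m["fy"],1]); c=-m["R"].T@m["t"]
    return c+d*(z-c[2])/d[2]
def proj(m,X):
    p=m["R"]@np.asarray(X)+m["t"]; return np.array([m["fx"]*p[0]/p[2]+m["cx"],m["fy"]*p[1]/p[2]+m["cy"]])
def bathfit(img,m,seed):
    """corners of the bright top face containing pixel region near seed"""
    w=(img.min(2)>130).astype(np.uint8)
    w=cv2.morphologyEx(w,cv2.MORPH_OPEN,np.ones((3,3)))
    n,l,s,c=cv2.connectedComponentsWithStats(w)
    k=1+min(range(n-1),key=lambda i:np.hypot(*(c[i+1]-seed)) if s[i+1,4]>1500 else 1e9)
    pts=cv2.findContours((l==k).astype(np.uint8),0,2)[0][0][:,0]
    P=np.array([ray(m,p,.075)[:2] for p in pts],np.float32)
    return cv2.minAreaRect(P),cv2.boxPoints(cv2.minAreaRect(P))
E
python3 - <<'E'
from h import *
im=cv2.imread("pics/top0.png"); m=viewer.camera_model("top")
print(bathfit(im,m,(282,195)))
C=[ray(m,p,.075)[:2] for p in [(236,149),(337,160),(328,239),(226,227)]]
print(np.array(C),[np.linalg.norm(C[i]-C[i-1]) for i in range(4)],np.mean(C,0))
print("grip top",ray(m,(283,183),.131))
print("bottle",ray(m,(440,258),.14),"tip",ray(m,(428,160),.065),"rack",ray(m,(104,218),.1))
E
```

```text
(((0.5590343475341797, -0.025462985038757324), (0.22112169861793518, 0.17120008170604706), 84.29077911376953), array([[ 0.46286035, -0.12695992],
       [ 0.6332112 , -0.14399089],
       [ 0.65520835,  0.07603395],
       [ 0.4848575 ,  0.09306492]], dtype=float32))
[[ 0.65314708  0.07486489]
 [ 0.63501245 -0.14535617]
 [ 0.46327202 -0.12932235]
 [ 0.48269218  0.09049451]] [np.float64(0.1711699674409177), np.float64(0.2209664655575787), np.float64(0.17248726958259672), np.float64(0.22067304193018272)] [ 0.55853093 -0.02732978]
grip top [ 0.57438223 -0.02896918  0.131     ]
bottle [ 0.43071307 -0.34768572  0.14      ] tip [ 0.64227886 -0.34540623  0.065     ] rack [0.49339831 0.34611631 0.1       ]
```

The fitted face is 221 x 171 mm, matching the bath, with yaw about -5.7° and the well at about (0.579, -0.0275). I'll hover above it and check with the wrist camera.

```bash
python3 - <<'E'
from h import *
print(manip.inverse_kinematics([.578,-.028,.30],[180,0,-5.7]))
manip.move_to([.578,-.028,.30],[180,0,-5.7])
manip.sleep(.3)
s=manip.sense(); m=viewer.camera_model("wrist"); im=viewer.camera("wrist")
np.save("wm.npy",m,allow_pickle=True); cv2.imwrite("pics/w0.png",im)
print(s["time_s"],s["joint_pos"],s["tcp_pos"],s["tool_rot"],s["force"])
print(m)
for X in ([.579,-.0275,.131],[.579,-.0275,.095]): print(proj(m,X))
E
```

```text
[-1.38322230e+01  2.30268714e+01  8.48084263e+01 -2.54444375e-14
  7.21647023e+01  8.18677770e+01]
2.9167 [-1.38729867e+01  2.30339306e+01  8.48077634e+01 -1.70656347e-03
  7.21643001e+01  8.18649763e+01] [ 0.57798881 -0.02842178  0.29993394] [ 1.79999240e+02  6.16364161e-03 -5.73744026e+00] [0.70881574 0.05053453 0.56383174]
{'fx': 327.1671197690186, 'fy': 327.1671197690186, 'cx': 276.63504554017567, 'cy': 207.6906902546211, 'R': array([[-9.91117228e-02, -9.95076223e-01,  4.19332118e-04],
       [-9.54144366e-01,  9.51544261e-02,  2.83820656e-01],
       [-2.82463088e-01,  2.77298508e-02, -9.58877291e-01]]), 't': array([0.02815128, 0.50333556, 0.61135666])}
[274.78780213 192.88095371]
[274.95306806 184.92595543]
```

View pics/w0.png

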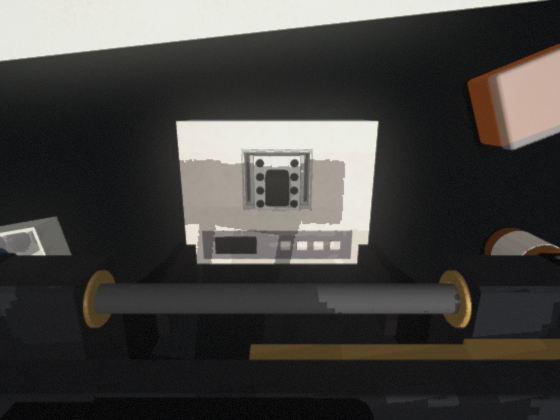

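The wrist view shows the grip at about columns 265–289, rows 169–207, between two hole columns (260 and 294), square to the image. The bath's back corners are (177,121) and (378,121). I'll enlarge the centre and measure.

```bash
python3 - <<'E'
from h import *
im=cv2.imread("pics/w0.png"); m=np.load("wm.npy",allow_pickle=True).item()
cv2.imwrite("pics/w0c.png",cv2.resize(im[140:220,230:325],None,fx=7,fy=7,interpolation=cv2.INTER_CUBIC))
w=(im.max(2)<75).astype(np.uint8)[140:225,235:320]
n,l,s,c=cv2.connectedComponentsWithStats(w)
for i in range(1,n):
    if s[i,4]>8: print(s[i],c[i]+[235,140],ray(m,c[i]+[235,140],.095))
for p in [(177,121),(378,121)]: print(ray(m,p,.075))
# grip top 8 corners with guess, for comparison
yaw=np.radians(-5.7);ex=np.array([np.cos(yaw),np.sin(yaw),0]);ey=np.array([-ex[1],ex[0],0])
for z in(.131,.095):print(z,[proj(m,np.array([.579,-.0275,z])+a*.016*ex+b*.012*ey).round(1) for a in(1,-1) for b in(1,-1)])
E
```

```text
[22 20  6  7 28] [259.46428571 163.        ] [ 0.60442967 -0.01345613  0.095     ]
[57 21  5  5 24] [294.08333333 163.08333333] [ 0.60067656 -0.05021365  0.095     ]
[ 30  30  24  36 809] [276.92583436 187.82694685] [ 0.5755694 -0.0293161  0.095    ]
[22 34  7  6 33] [259.60606061 176.51515152] [ 0.58987846 -0.01194166  0.095     ]
[55 34  8  7 37] [293.67567568 176.67567568] [ 0.58605358 -0.04853854  0.095     ]
[13 46  2 14 15] [248.06666667 192.66666667] [0.57330089 0.00267923 0.095     ]
[22 47  7  7 37] [259.75675676 190.24324324] [ 0.57473864 -0.01037329  0.095     ]
[55 47  8  7 40] [293.5 190.2] [ 0.57112746 -0.04708167  0.095     ]
[22 61  7  6 38] [260.  203.5] [ 0.55975231 -0.00892948  0.095     ]
[55 61  7  6 35] [293.37142857 203.42857143] [ 0.55617099 -0.04566993  0.095     ]
[0.65592416 0.0719928  0.075     ]
[ 0.63423178 -0.1457709   0.075     ]
0.131 [array([262.4, 176.8]), array([287.2, 176.8]), array([262.8, 208.5]), array([286.9, 208.5])]
0.095 [array([263.8, 170.3]), array([286.1, 170.3]), array([264.1, 199.1]), array([285.9, 199.1])]
```

View pics/w0c.png

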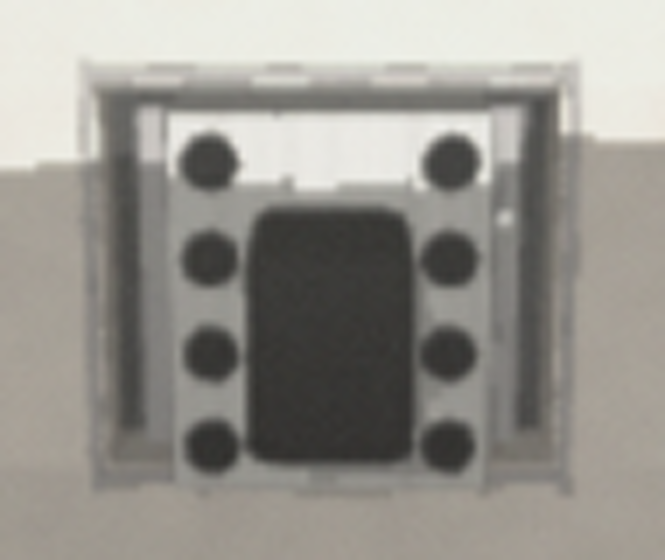

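Averaging the eight holes at z = 0.095 gives the block axis at (0.5804, -0.0295) with yaw -5.8°. This agrees with the bath's back edge and with the top view to within about 2 mm. Grasping now.

```bash
cat >> h.py <<'E'
YAW=-5.8; ex=np.array([np.cos(np.radians(YAW)),np.sin(np.radians(YAW)),0]); ey=np.array([-ex[1],ex[0],0])
def st(tag=""):
    s=manip.sense(); f=s["force"]
    print(tag,round(s["time_s"],2),"tcp",s["tcp_pos"].round(4),"rpy",s["tool_rot"].round(2),"F(bx,by,z)",[round(float(v),1) for v in (f@ex,f@ey,f[2])],"T",s["wrist_torque"].round(2),"gap",round(s["finger_gap"]*87,1),"grip",round(s["gripper_force"],1))
    return s
E
python3 - <<'E'
from h import *
o=[180,0,YAW]
manip.line_to([.580,-.0293,.16],o,max_speed=.12); 
hit=manip.line_to([.580,-.0293,.118],max_speed=.06,threshold=8); st(f"down {hit}")
eoat.close(50); manip.sleep(.3); st("closed")
cv2.imwrite("pics/s1.png",viewer.camera("scene")[120:320,180:400])
E
```

```text
down False 5.13 tcp [ 0.5802 -0.0293  0.118 ] rpy [ 1.8e+02 -2.0e-02 -5.8e+00] F(bx,by,z) [0.7, 0.9, 0.4] T [0.05 0.08 0.05] gap 86.9 grip 0.0
closed 6.48 tcp [ 0.58   -0.0291  0.118 ] rpy [-179.98   -0.     -5.81] F(bx,by,z) [0.6, 2.0, -0.1] T [ 0.37 -0.09  0.01] gap 23.2 grip 50.0
```

View pics/s1.png

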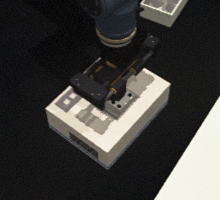

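The gripper is closed on the 24 mm grip (gap 23.2 mm, 50 N) with only about 2 N sideways. The picture shows the fingers on the grip and the bath undisturbed. Now the first swing left and then right.

```bash
cat >> h.py <<'E'
U=np.array([.580,-.0292,.051])
def pose(th,up,steps_speed=.012,tag=""):
    p=U+[0,0,up]+.067*(np.sin(th)*ey+np.array([0,0,np.cos(th)]))
    manip.line_to(list(p),[180-np.degrees(th),0,YAW],max_speed=steps_speed); return st(tag)
E
python3 - <<'E'
from h import *
pose(.06,.002,tag="L half"); pose(.12,.004,tag="L")
manip.sleep(.2); st("L hold")
cv2.imwrite("pics/s2.png",cv2.resize(viewer.camera("scene")[140:300,200:370],None,fx=3,fy=3))
pose(0,.006,tag="mid");pose(-.12,.008,tag="R"); manip.sleep(.2); st("R hold")
E
```

```text
L half 7.06 tcp [ 0.5803 -0.0254  0.1192] rpy [ 1.7659e+02  3.0000e-02 -5.8300e+00] F(bx,by,z) [2.8, -1.1, -8.0] T [ 0.78 -0.37  0.  ] gap 23.9 grip 50.2
L 7.57 tcp [ 0.5806 -0.0216  0.1206] rpy [ 1.731e+02  4.000e-02 -5.790e+00] F(bx,by,z) [3.1, -4.1, -13.3] T [ 0.4  -0.64  0.05] gap 23.6 grip 50.1
L hold 7.77 tcp [ 0.5806 -0.0216  0.1206] rpy [ 1.7313e+02  4.0000e-02 -5.8200e+00] F(bx,by,z) [3.8, -4.1, -17.4] T [ 0.43 -0.78  0.03] gap 23.8 grip 50.1
mid 8.67 tcp [ 0.5798 -0.0288  0.1237] rpy [ 1.7998e+02  3.0000e-02 -5.7600e+00] F(bx,by,z) [4.3, 0.8, -15.0] T [-0.09 -0.64  0.02] gap 23.5 grip 50.0
R 9.5 tcp [ 0.579  -0.0365  0.1262] rpy [-173.06    0.     -5.77] F(bx,by,z) [1.3, 4.7, -9.4] T [-0.15 -0.36  0.02] gap 23.5 grip 50.1
R hold 9.7 tcp [ 0.579  -0.0365  0.1262] rpy [-1.7308e+02  1.0000e-02 -5.7700e+00] F(bx,by,z) [1.1, 5.2, -6.9] T [ 0.05 -0.23 -0.  ] gap 23.7 grip 50.1
```

View pics/s2.png

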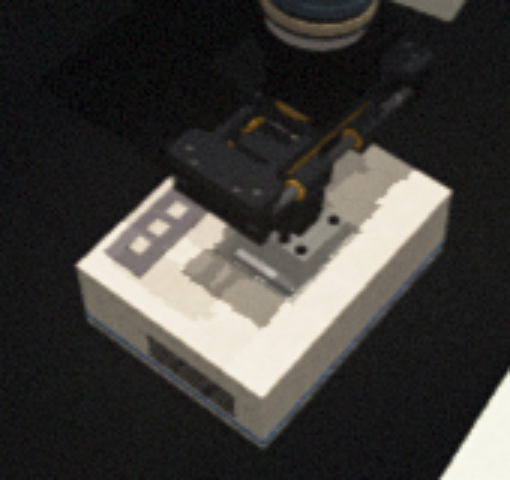

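The block leans left (its right edge, at about (250,260), is raised) and the bath sits flat. Forces stayed under 18 N, so the bath was not lifted. I'll keep walking the block out.

```bash
python3 - <<'E'
from h import *
pose(0,.010,tag="mid");pose(.12,.012,tag="L");manip.sleep(.15)
pose(0,.014,tag="mid");pose(-.12,.016,tag="R");manip.sleep(.15);st("R hold")
pose(0,.018,tag="mid");pose(.12,.020,tag="L")
pose(0,.023,tag="mid");pose(-.1,.026,tag="R");pose(0,.030,tag="up");pose(0,.044,.03,tag="clear")
manip.sleep(.4); st("end")
cv2.imwrite("pics/s3.png",cv2.resize(viewer.camera("scene")[120:300,200:370],None,fx=3,fy=3))
t=viewer.camera("top"); cv2.imwrite("pics/top3.png",t); print(bathfit(t,viewer.camera_model("top"),(282,195))[0])
E
```

```text
mid 10.55 tcp [ 0.5799 -0.0293  0.1288] rpy [-179.97    0.     -5.83] F(bx,by,z) [-2.6, 1.8, 2.5] T [0.9  0.36 0.06] gap 23.7 grip 50.1
L 11.38 tcp [ 0.5808 -0.0216  0.1293] rpy [ 1.7313e+02  1.0000e-02 -5.8200e+00] F(bx,by,z) [-1.4, -1.8, -0.7] T [0.71 0.21 0.02] gap 23.5 grip 50.2
mid 12.38 tcp [ 0.58   -0.029   0.1322] rpy [ 1.7998e+02 -1.0000e-02 -5.7700e+00] F(bx,by,z) [-0.7, 2.2, 0.0] T [-0.04  0.26 -0.03] gap 23.7 grip 50.1
R 13.22 tcp [ 0.5793 -0.0369  0.134 ] rpy [-1.7309e+02 -2.0000e-02 -5.8000e+00] F(bx,by,z) [-1.3, 4.2, 3.6] T [0.14 0.3  0.04] gap 23.8 grip 50.1
R hold 13.37 tcp [ 0.5793 -0.0369  0.134 ] rpy [-1.731e+02 -2.000e-02 -5.790e+00] F(bx,by,z) [-1.9, 3.5, 5.0] T [0.31 0.48 0.  ] gap 23.9 grip 50.1
mid 14.22 tcp [ 0.58   -0.0293  0.1353] rpy [-1.7996e+02  2.0000e-02 -5.8300e+00] F(bx,by,z) [0.4, 1.8, -6.2] T [ 0.89 -0.23  0.03] gap 23.4 grip 50.1
L 15.05 tcp [ 0.5809 -0.0219  0.1379] rpy [ 1.7307e+02 -2.0000e-02 -5.7900e+00] F(bx,by,z) [-1.4, -2.3, -2.3] T [-0.35  0.19 -0.02] gap 23.5 grip 50.0
mid 15.93 tcp [ 0.58   -0.0288  0.141 ] rpy [-179.97    0.     -5.8 ] F(bx,by,z) [-0.3, 0.4, -3.2] T [ 0.03  0.05 -0.02] gap 24.0 grip 50.0
R 16.68 tcp [ 0.5793 -0.0357  0.1437] rpy [-174.28    0.     -5.8 ] F(bx,by,z) [-0.1, 0.6, -3.6] T [-0.14  0.09  0.05] gap 23.5 grip 50.0
up 17.49 tcp [ 0.58   -0.0291  0.148 ] rpy [-180.      0.     -5.79] F(bx,by,z) [-0.5, -0.1, -3.7] T [0.05 0.07 0.01] gap 23.4 grip 50.0
clear 18.11 tcp [ 0.58   -0.0292  0.1622] rpy [ 1.8e+02 -2.0e-02 -5.8e+00] F(bx,by,z) [-0.2, -0.4, -3.0] T [0.   0.01 0.03] gap 23.7 grip 50.0
end 18.51 tcp [ 0.5799 -0.0292  0.1619] rpy [-1.8e+02  2.0e-02 -5.8e+00] F(bx,by,z) [-0.1, 0.6, -3.2] T [ 0.01  0.05 -0.02] gap 23.6 grip 50.0
((0.804080605506897, 0.0005517899990081787), (0.14959342777729034, 0.8419643044471741), 0.05672428756952286)
```

View pics/s3.png

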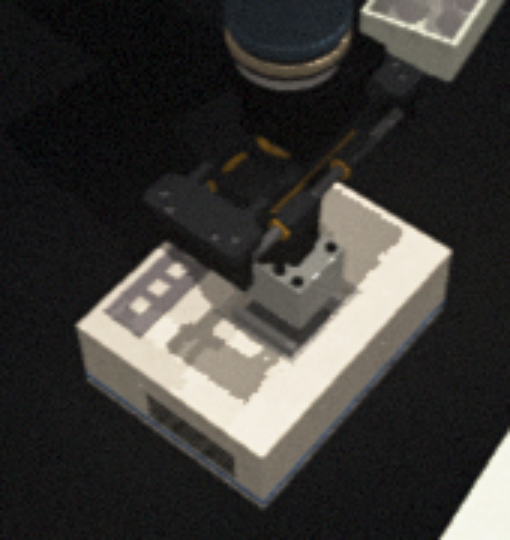

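The block hangs clear over the well, the wrist carries about 3.2 N (just the block's weight), and the bath's near corner is at the same pixel as before. The top-camera fit picked up the background strip, so I'm ignoring it. I'll check the block's height from its near bottom corner at about (297,230) before handing in.

```bash
python3 - <<'E'
from h import *
m=viewer.camera_model("scene")
for h in (.005,.01,.02,.03):
    b=np.array([.580,-.0292,.075+h]); q=[proj(m,b+.03*ex-.025*ey+[0,0,d]) for d in(0,.044)]
    print(h,[((a-[200,120])*3).round(0) for a in q])
print("bath near corner",((proj(m,U*[1,1,0]+[0,0,.075]+.065*ex-.11*ey)-[200,120])*3).round())
E
```

```text
0.005 [array([297., 341.]), array([298., 305.])]
0.01 [array([298., 337.]), array([298., 301.])]
0.02 [array([298., 329.]), array([298., 292.])]
0.03 [array([298., 321.]), array([298., 283.])]
bath near corner [259. 457.]
```

The bottom corner at row ~328 and the top at ~292 match a clearance of about 20 mm. Handing in.

```bash
python3 - <<'E'
from h import *
st("final"); print(manip.hand_in())
E
```

```text
final 18.61 tcp [ 0.58   -0.0292  0.1619] rpy [-1.8e+02  1.0e-02 -5.8e+00] F(bx,by,z) [-0.1, -0.1, -3.6] T [ 0.03  0.01 -0.  ] gap 23.5 grip 50.0
the job is handed in; nothing more can be done
None
```

I rocked the block free, left first and then right, and handed the job in at about 18.6 s with it held upright and still about 20 mm above its well and the bath visibly unmoved; the hand-in returned no verdict.

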